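Set the torque key's click sleeve to 7

TASK

First lift the strike hammer off the beechwood holding block and lay it in the shallow empty tray. Then lift the torque key out of its grey moulded nest by its handle and lay it in the block, the handle flat down in the slot with its heel by the end stop and the head over the open end; let go of it, turn its brass click sleeve to 7 and leave it set there. Leave everything else where it stands.

Things in the scene. Friction and masses are not known exactly. Their poses are not given: they have to be found in the camera images.
- key: Torque key, 186 mm long, 0.42 kg, z up, x along the handle from heel to head. Origin on the underside. Flat steel handle 22 wide, 26 high, from x = -95 to +30; round steel head 62 in diameter, 26 high, centred at x = +60, with a brass sleeve on it. Centre of mass near x = +9. Starts in the nest, where only the handle can be got at.
- sleeve (a joint): Brass click sleeve, rad, growing clockwise seen from above. Number n is at 0.349 n (20 degrees a click), so 7 is 2.443; numbers 0 to 9. It settles into clicks; about 0.1 N m turns it. A dark bar on its top points at the number: at 0 to the key's +y, at 4.5 to +x, at 9 to -y. Ten black marks on the head's rim, those of 0 and 5 longer.
- sleeve_mid (a point): Point on the sleeve's vertical axis at its middle height, 48 above the key's underside. The sleeve is a fluted brass cylinder 48 in diameter, reaching from 27 to 66 above the key's underside, axis at key x = +60, y = 0.
- key_heel (a point): Middle of the handle's heel (far end from the head), at the underside: key x = -95.
- nest: Grey moulded nest, fixed, 216 x 104 mm. Origin under its centre. The key lies on its 8 thick floor, origins and x axes together. A well 74 high, open to -x, wraps the head from x = 24 to 107, 3 mm off it: no room for fingers at the sleeve. Rails (top at 22) flank the heel from x = -107 to -50 with 3 mm play. From x = -50 to 24 the handle's sides are free.
- block: Beech holding block, fixed. Origin under it on the slot's centre line, x along the slot to the open end. Base x = -115 to 85, 74 wide, flat top 30 up. Cheeks 16 high on it, x = -101 to -45, leave a slot 26 wide; end stop's face at x = -101. The handle lies in the slot on the base's top, heel up to 20 mm off the stop, the head on the base about x = +60.
- jar: Grey stoneware jar of collets, 70 in diameter, 94 high, 0.7 kg, loose, standing 90 to 105 mm (centre to axis) from the place where the sleeve will be on the block. Origin at the centre of its underside.
- wheel_a: Brass great wheel 92 in diameter, lying, 14 high at its hub, loose. Origin at the centre of its underside.
- wheel_b: Smaller brass great wheel 66 in diameter, lying, 14 high, loose. Origin at the centre of its underside.
- arbor: Steel pallet arbor lying along its x, 80 long, 46 wide, 12 high, loose. Origin at its middle, at the underside.
- hammer: Strike hammer lying along its y, 103 long, 18 high, 0.12 kg, loose; starts on the block's flat top. Steel rod 10 thick, its axis 9 up, free from y = -39 to +32; brass head (cylinder 34 long across, 18 thick) at y = +41, brass tail block at y = -46. Origin on the rod's line at the underside.
- tray: Shallow empty wooden tray, fixed on the bench left of the turntable, 170 (x) by 110 (y) mm, walls 18 high and 5 thick, floor 5 thick. Origin under its centre.
- plate: Brass movement plate 100 by 130 by 5 mm lying on the bench, loose. Origin at the centre of its underside.
- turntable: Lacquered turntable, locked: disc 600 in diameter, top at 18 mm, on which nest, block, key, jar, wheels and arbor stand (the hammer on the block). Origin at its centre on the bench.

How it is judged:
By the outcome, as a careful person would: the job done as asked, in the order asked, and still so for the second after the job is handed in, with the robot touching nothing.
It also fails if it takes over 72 s, if anything falls off the work surface, if the arm or the gripper's body presses on something with over 40 N, if the wrist force passes 120 N, or if a joint passes its speed limit or range.

ROBOT

A 6-joint arm with a two-finger parallel gripper is mounted at the origin on the work surface. World frame = base frame: x ahead of the robot, y to its left, z up, the work surface at z = 0. Lengths are in m, angles in rad, forces in N, time in s.
With the tool pointing down it reaches from about 0.325 to 0.775 m from the base axis. Payload 5.5 kg.
Tool frame: the origin (TCP) lies between the finger pads; the fingertips stand 22 mm ahead of it and the grasp point (between the pads) lies 3 mm ahead of it; z points along the fingers, y is the line along which they close (so a half turn about z gives the same grasp; the last joint's range is limited). The gripper opens to 85 mm and grips with 20 to 120 N. Pads are 22 mm wide; open, the fingers measure 114 mm over their backs; the gripper's body (76 mm by 85 mm) begins 54 mm behind the grasp point. The pads swing forward as they close: fully open they stand 13 mm farther back than shut.
Start: joints at [-1.175, 0.091, 1.231, -0, 1.82, -0.057], TCP at [0.262, -0.54, 0.253] pointing down, gripper open.
Joint ranges: [-2.87, 2.87], [-0.86, 2.18], [0.17, 2.46], [-1.51, 4.65], [0.06, 2.69], [-2.65, 2.65]. Speed limits (rad/s): [2.57, 2.57, 3.01, 3.14, 3.14, 3.14].

INTERFACE

Orientations are given as a unit quaternion [w, x, y, z].
In Python, from station import manip gives the robot as it stands. The module is installed in compiled form; this text tells all that it offers.
- The arm moves only by the shell command python3 -m creep 'ROWS'. ROWS is a JSON object of lists of equal length, an entry for each row: "linear": the shift along the tool's x, y, z normalised to -1 to 1, where 1 is 20 cm, a list of three; "delta_rot": the turn, a rotation vector about the tool's x, y, z normalised to -1 to 1, where 1 is 90 degrees, a list of three; "claw": the closure, from -1 (fully open) to 1 (shut). In form: {"linear": [[x, y, z], ...], "delta_rot": [[wx, wy, wz], ...], "claw": [claw, ...]}. A call has 1 to 20 rows; each row is the pose to reach, as a shift and turn from the pose commanded when the call began, along the tool's axes at that moment; what a row does not reach only later rows make up. A row lasts 1/10 s, in which the tool goes at most 50 mm and 8.59 degrees, less where a joint would pass 70% of its speed; a pose out of reach is approached as far as the arm can. A call with a number of a shift or a turn outside -1 to 1 is refused whole. A call with a gripper value outside its range is refused whole. The fingers move at their own pace and stop on an object; the grip force is fixed at half the most. Time passes only in rows, so rows that repeat a pose let the fingers close. It gives the time, the measured TCP pose, the force, the opening and the grip force at its end, in the units of the state.
- manip.state(): the state, without advancing time (a new reading comes with each control period).
- manip.read_camera(name): name is "scene" or "top" or "wrist"; returns a dict with "frame" (480x640x3 uint8, red, green, blue), "fov_y" (degrees; the focal length in pixels is half the picture's height over the tangent of half this angle, whatever the lens; pixels are square), "cx", "cy" (the principal point, pixels), "dist_coeffs" ([k1, k2, p1, p2, k3] as OpenCV has them; the pictures are not rectified), "R" (3x3) and "t" (3): a world point X has camera coordinates R X + t. Camera axes: x right, y down, z forward; pixel columns grow to the right and rows downward; lengths in m; the calibration is good to about 2 mm. A picture is of the moment at which its call begins. There is no depth.
- manip.hand_in(): hands the job in; it is judged then, once.
Trained networks look in the newest picture that a camera, given by its name, has taken for a name from the list of things; names that differ only in an ending like _2 or _b are one class to them, and where a whole thing is asked for, a point or a joint stands for the part that bears it (a point fixed in the world has none). Each returns a list of dicts, best first, with "p" (0 to 1); they miss things now and then, are a little off and sometimes report something else, mostly with a low value. They report only what shows in the picture. A call takes as long as a camera call.
- manip.spot_in(camera, target): "at" ([column, row] in pixels, amid what is visible of it).
- manip.regions_of(camera, target): "mask" (480x640 bool, what is visible of it) and "at" ([column, row] in pixels, amid what is visible of it).
The state is a dict: "clock": time; "joint_pos": joint angles; "qd": joint speeds; "tau": joint torques, N m; "tcp_pos": TCP position; "ee_rot": TCP orientation; "contact_force": force on the tool from outside, world axes, zero at the start; "ft_torque": the same for the moment, N m; "finger_gap": finger opening in m; "gripper_force": force on a finger pad.
Only numpy, scipy, OpenCV 4.12 (cv2) and the standard library are available. Lean on these libraries where they do the work, as an engineer would, in place of code of your own. Each camera call takes 0.05 s, during which the arm holds its last target. There are 200 camera calls.

## Working session

There is one attempt and no reset: what is moved stays moved. The work goes in short steps, Python scripts to look and compute and a shell command to move; the robot and the scene stay as the last step left them, time stands still between calls to the robot, and variables do not carry over. Pictures are saved under pics/ and viewed, at most 10 in all, crops included, and the job is handed in when it is done.

```bash
mkdir -p pics; cat > h.py <<'E'
import numpy as np, cv2
from station import manip
def K(c):
    f=240/np.tan(np.radians(c["fov_y"])/2)
    return np.array([[f,0,c["cx"]],[0,f,c["cy"]],[0,0,1]])
def world(c,px,z):
    u=cv2.undistortPoints(np.array(px,float).reshape(-1,1,2),K(c),np.array(c["dist_coeffs"])).reshape(-1,2)
    R=np.array(c["R"]);o=-R.T@np.array(c["t"])
    d=np.c_[u,np.ones(len(u))]@R
    return o+d*((z-o[2])/d[:,2])[:,None]
def proj(c,X):
    R=np.array(c["R"]);return cv2.projectPoints(np.array(X,float).reshape(-1,3),cv2.Rodrigues(R)[0],np.array(c["t"],float),K(c),np.array(c["dist_coeffs"]))[0].reshape(-1,2)
def save(c,n): cv2.imwrite("pics/"+n,np.ascontiguousarray(c["frame"][:,:,::-1]))
E
python3 - <<'E'
from h import *
hs=dict(key=.05,nest=.05,block=.048,jar=.112,wheel_a=.025,arbor=.025,hammer=.057,tray=.01,plate=.005,turntable=.018,sleeve=.09,key_heel=.052)
for n in("top","scene"):
    c=manip.read_camera(n);save(c,n+"1.png");print(n,-np.array(c["R"]).T@np.array(c["t"]))
    for k,z in hs.items():
        for r in manip.regions_of(n,k)[:2]:
            m=r["mask"];ys,xs=np.nonzero(m)
            w=world(c,np.c_[xs,ys],z)[:,:2];(cx,cy),s,a=cv2.minAreaRect((w*1000).astype(np.float32))
            print(k,round(r["p"],2),np.round(r["at"]),"rect mm",round(cx),round(cy),np.round(s),round(a,1))
s=manip.state();print(s["tcp_pos"],s["ee_rot"],s["clock"],s["contact_force"])
E
```

```text
top [ 0.40782574 -0.04631765  1.36193343]
key 0.81 [241. 261.] rect mm 519 132 [ 62. 185.] 79.7
key 0.57 [372. 208.] rect mm 661 -151 [71. 85.] 62.8
block 0.72 [378. 294.] rect mm 485 -160 [ 75. 200.] 86.0
block 0.2 [530. 296.] rect mm 467 -503 [ 99. 130.] 13.9
jar 0.92 [376. 207.] rect mm 649 -148 [68. 80.] 45.1
wheel_a 0.94 [304. 304.] rect mm 446 2 [86. 86.] 26.4
wheel_a 0.87 [322. 175.] rect mm 753 -37 [62. 62.] 89.7
arbor 0.67 [307. 257.] rect mm 548 -9 [62. 42.] 24.2
hammer 0.73 [379. 279.] rect mm 526 -153 [ 37. 105.] 82.9
hammer 0.73 [251. 243.] rect mm 584 123 [51. 49.] 0.7
tray 0.66 [130. 283.] rect mm 500 401 [118. 172.] 84.2
plate 0.67 [530. 296.] rect mm 470 -518 [100. 131.] 13.6
turntable 0.8 [316. 254.] rect mm 558 -11 [594. 592.] 89.6
sleeve 0.81 [253. 244.] rect mm 578 117 [53. 49.] 45.3
sleeve 0.72 [242. 260.] rect mm 521 141 [ 60. 181.] 65.8
key_heel 0.78 [242. 264.] rect mm 519 132 [ 58. 184.] 79.7
scene [ 0.99219522 -0.68247281  1.06991228]
key 0.92 [337. 197.] rect mm 513 151 [159.  57.] 1.0
key 0.68 [320. 255.] rect mm 571 -32 [576. 586.] 38.5
nest 0.64 [335. 2
[... 152 characters left out ...]
0.57 [320. 289.] rect mm 670 -171 [ 63. 110.] 30.3
wheel_a 0.89 [282. 227.] rect mm 445 1 [87. 90.] 32.4
wheel_a 0.6 [373. 280.] rect mm 753 -38 [61. 64.] 27.8
hammer 0.64 [274. 265.] rect mm 523 -158 [ 42. 112.] 73.1
tray 0.75 [366. 156.] rect mm 500 404 [123. 177.] 83.5
plate 0.58 [173. 379.] rect mm 469 -517 [102. 131.] 13.6
plate 0.44 [338. 207.] rect mm 515 175 [147. 232.] 70.9
turntable 0.75 [374. 279.] rect mm 752 -34 [61. 60.] 27.8
turntable 0.73 [320. 256.] rect mm 558 -11 [594. 602.] 39.0
sleeve 0.75 [346. 201.] rect mm 581 118 [48. 53.] 30.2
[ 0.26250114 -0.5395655   0.25332338] [4.20800820e-05 9.74482676e-01 2.24462718e-01 2.11187996e-05] 1.3 [ 0.72228581  0.71439949 -0.12737185]
```

```bash
python3 - <<'E'
import cv2
a=cv2.imread("pics/top1.png")[150:370,190:430];cv2.imwrite("pics/top1c.png",cv2.resize(a,None,fx=2.7,fy=2.7,interpolation=cv2.INTER_CUBIC))
a=cv2.imread("pics/scene1.png")[150:350,190:420];cv2.imwrite("pics/scene1c.png",cv2.resize(a,None,fx=3,fy=3,interpolation=cv2.INTER_CUBIC))
E
```

```text
(no output)
```

View pics/top1c.png

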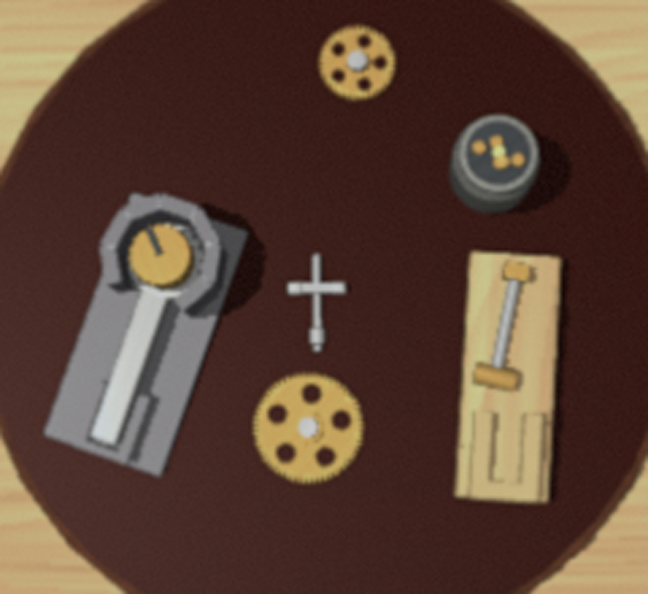

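View pics/scene1c.png

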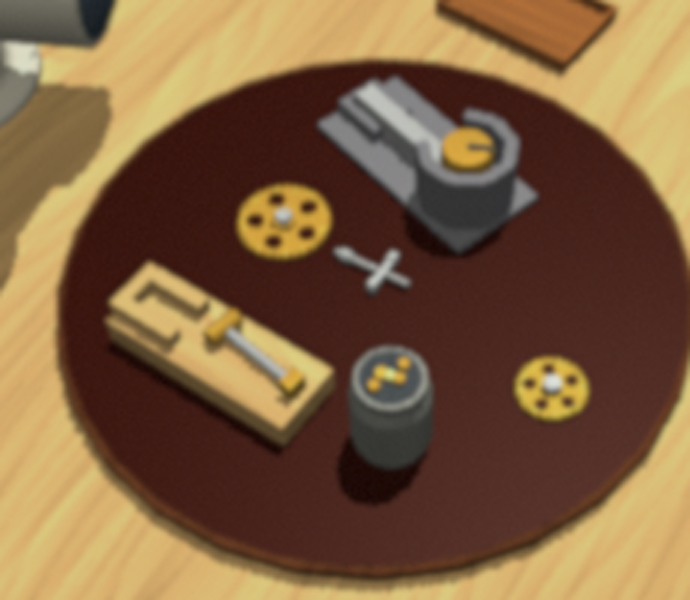

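Top crop: the hammer lies on the block, head at crop (497,377) and tail at (518,270). The slot is at the bottom, so its open end points to +x. The key heel is at (105,440), the sleeve at (160,253), and the bar reads about 2–3. The scene view agrees. Next I compute the poses.

```bash
cat >> h.py <<'E'
def yaw(a,b): d=np.array(b)-np.array(a); return np.degrees(np.arctan2(d[1],d[0]))
def tyaw(s):
    w,x,y,z=s["ee_rot"]; return np.degrees(np.arctan2(2*(x*y+w*z),1-2*(y*y+z*z)))
def go(x,y,z,yw,s=None):
    s=s or manip.state(); a=np.radians(tyaw(s)); d=np.array([x,y,z])-s["tcp_pos"]
    tx=np.array([np.cos(a),np.sin(a)]);ty=np.array([np.sin(a),-np.cos(a)])
    dy=(yw-tyaw(s)+180)%360-180
    print("linear %.4f %.4f %.4f rotz %.4f"%(d[:2]@tx/.2,d[:2]@ty/.2,-d[2]/.2,-dy/90),"tcp",np.round(s["tcp_pos"],4),"yaw",round(tyaw(s),2))
E
python3 - <<'E'
from h import *
c=manip.read_camera("top")
def P(l,z): return world(c,np.array(l)/2.7+[190,150],z)[:,:2]
b=P([(470,251),(561,257),(549,502),(456,495)],.048);print("block",b,yaw((b[2]+b[3])/2,(b[0]+b[1])/2),np.linalg.norm(b[0]-b[3]),np.linalg.norm(b[0]-b[1]))
h=P([(497,377),(518,270)],.062);print("ham",h,np.linalg.norm(h[0]-h[1]),yaw(*h))
k=P([(105,440)],.052);s=P([(160,253)],.092);print("key",k,s,np.linalg.norm(k-s),yaw(k[0],s[0]))
j=P([(499,153)],.112);print("jar",j)
go(.50,-.16,.28,0)
E
```

```text
block [[ 0.58714983 -0.13115547]
 [ 0.58182693 -0.20598699]
 [ 0.38243685 -0.19255252]
 [ 0.38862387 -0.11748775]] -3.8964153961294445 0.19899589110834745 0.07502059854860141
ham [[ 0.48284494 -0.15069714]
 [ 0.56949812 -0.1690477 ]] 0.08857492376345098 -11.956879431788991
key [[0.433293   0.16629437]] [[0.58058348 0.11813869]] 0.15496275427158612 -18.10482606194263
jar [[ 0.65631858 -0.15101951]]
linear 1.8981 -1.1869 -0.1336 rotz 0.2883 tcp [ 0.2625 -0.5396  0.2533] yaw 25.95
```

```bash
python3 -m creep '{"linear":[[0.25,-0.15,0],[0.5,-0.3,0],[0.75,-0.45,0],[1,-0.6,0],[1,-0.6,0]],"delta_rot":[[0,0,0],[0,0,0],[0,0,0],[0,0,0],[0,0,0]],"claw":[-1,-1,-1,-1,-1]}' && python3 - <<'E'
from h import *
go(.522,-.159,.2,-12)
E
```

```text
clock: 1.85
tcp_pos: [0.3911, -0.3415, 0.2537]
ee_rot: [0.0, 0.974, 0.225, 0.001]
contact_force: [-0.8, -0.7, 0.7]
finger_gap: 0.0854
gripper_force: 0.0
linear 0.9886 -0.5327 0.2683 rotz 0.4227 tcp [ 0.3911 -0.3415  0.2537] yaw 26.04
```

```bash
python3 -m creep '{"linear":[[0.25,-0.13,0.07],[0.5,-0.26,0.14],[0.75,-0.4,0.2],[0.99,-0.53,0.27],[0.99,-0.53,0.27],[0.99,-0.53,0.27],[0.99,-0.53,0.27]],"delta_rot":[[0,0,0.08],[0,0,0.16],[0,0,0.25],[0,0,0.34],[0,0,0.42],[0,0,0.42],[0,0,0.42]],"claw":[-0.4,-0.4,-0.4,-0.4,-0.4,-0.4,-0.4]}' && python3 - <<'E'
from h import *
c=manip.read_camera("wrist");save(c,"w1.png");s=manip.state()
print(s["tcp_pos"],tyaw(s),s["finger_gap"],-np.array(c["R"]).T@np.array(c["t"]))
for k,z in (("hammer",.057),("block",.048),("jar",.112)):
    for r in manip.regions_of("wrist",k)[:2]:
        ys,xs=np.nonzero(r["mask"]);w=world(c,np.c_[xs,ys],z)[:,:2]
        print(k,r["p"],r["at"],cv2.minAreaRect((w*1000).astype(np.float32)))
E
```

```text
clock: 2.55
tcp_pos: [0.5216, -0.1616, 0.199]
ee_rot: [0.0, 0.995, -0.101, -0.0]
contact_force: [-0.4, -0.3, 0.7]
finger_gap: 0.0598
gripper_force: 0.0
[ 0.52135476 -0.16252781  0.19949755] -11.731724606749664 0.059641179266973494 [ 0.59161524 -0.17589405  0.31981774]
hammer 0.62 [311.5, 245.6] ((524.9990234375, -156.25543212890625), (34.28620529174805, 104.1209716796875), 78.39940643310547)
block 0.92 [335.4, 272.1] ((478.49017333984375, -159.88201904296875), (74.68067169189453, 214.7119140625), 85.99666595458984)
jar 0.61 [249.5, 35.2] ((633.5909423828125, -147.3690185546875), (65.88695526123047, 36.7625846862793), 77.93675231933594)
```

View pics/w1.png

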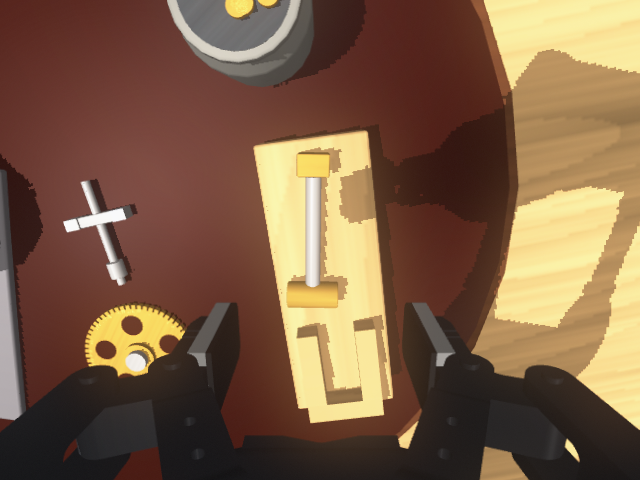

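Wrist view: hammer tail at (313,165), rod at x≈313 from row 180 to 285, head at (312,294). Block top end corners are at (254,147) and (366,130), the slot runs between the cheeks at (318,327) and (355,332), and the jar is at the top left.

```bash
python3 - <<'E'
from h import *
c=manip.read_camera("wrist")
g=lambda l,z:world(c,l,z)[:,:2]
h=g([(312,294),(313,165),(313,283),(313.5,180)],.06);print("ham",h,np.linalg.norm(h[0]-h[1]),yaw(h[0],h[1]),yaw(h[2],h[3]))
e=g([(254,147),(366,130)],.048);print("end",e,np.linalg.norm(e[0]-e[1]),yaw(*e)+90, e.mean(0))
t=g([(297,337),(318,327),(354,323),(375,316),(327,404),(360,402)],.064);print("cheek tops",t)
u=h[0]+(h[1]-h[0])*.40
print(u);go(u[0],u[1],.073,yaw(h[0],h[1]))
E
```

```text
ham [[ 0.48419156 -0.14970134]
 [ 0.56797007 -0.16843812]
 [ 0.49181143 -0.15203383]
 [ 0.55886486 -0.16679735]] 0.08584815589254767 -12.606554401342748 -12.417008068399621
end [[ 0.58585235 -0.13349146]
 [ 0.58146677 -0.20541817]] 0.07206028280778647 -3.489173090273141 [ 0.58365956 -0.16945481]
cheek tops [[ 0.45681791 -0.13332873]
 [ 0.46129138 -0.14900274]
 [ 0.45918692 -0.17353128]
 [ 0.46137324 -0.18836938]
 [ 0.39940921 -0.14254401]
 [ 0.3961225  -0.16625404]]
[ 0.51770296 -0.15719605]
linear -0.0233 -0.0270 0.6347 rotz 0.0076 tcp [ 0.5211 -0.1634  0.1999] yaw -11.92
```

```bash
python3 -m creep '{"linear":[[-0.02,-0.03,0.2],[-0.02,-0.03,0.4],[-0.02,-0.03,0.56],[-0.02,-0.03,0.6],[-0.02,-0.03,0.63],[-0.02,-0.03,0.63],[-0.02,-0.03,0.63],[-0.02,-0.03,0.63],[-0.02,-0.03,0.63],[-0.02,-0.03,0.63]],"delta_rot":[[0,0,0],[0,0,0],[0,0,0],[0,0,0],[0,0,0],[0,0,0],[0,0,0],[0,0,0],[0,0,0],[0,0,0]],"claw":[0.2,0.2,0.2,0.2,0.2,0.2,1,1,1,1]}'
```

```text
clock: 3.8
tcp_pos: [0.5199, -0.156, 0.0756]
ee_rot: [0.001, 0.995, -0.103, 0.002]
contact_force: [-1.1, 0.1, 6.5]
finger_gap: 0.007
gripper_force: 58.9
```

```bash
python3 -m creep '{"linear":[[0,0,0],[0,0,-0.1],[0,0,-0.2],[0,0,-0.3],[0,0,-0.3],[0,0,-0.3]],"delta_rot":[[0,0,0],[0,0,0],[0,0,0],[0,0,0],[0,0,0],[0,0,0]],"claw":[1,1,1,1,1,1]}'; python3 - <<'E'
from h import *
c=manip.read_camera("wrist");save(c,"w2.png")
c=manip.read_camera("top");r=manip.regions_of("top","tray")[0];ys,xs=np.nonzero(r["mask"]);w=world(c,np.c_[xs,ys],.018)[:,:2];print(cv2.minAreaRect((w*1000).astype(np.float32)))
E
```

```text
clock: 4.4
tcp_pos: [0.519, -0.1555, 0.1331]
ee_rot: [0.0, 0.995, -0.103, 0.0]
contact_force: [0.0, -0.0, -2.1]
finger_gap: 0.0069
gripper_force: 58.7
((499.2146301269531, 398.94537353515625), (116.47498321533203, 170.7302703857422), 83.6629867553711)
```

View pics/w2.png

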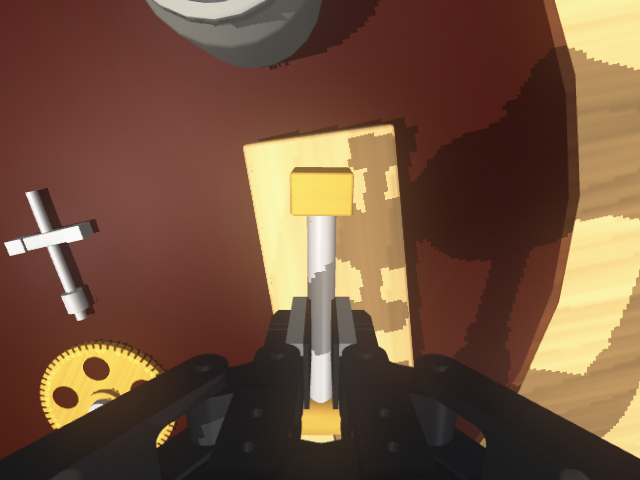

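Wrist view: the hammer is held level by its rod, tail at (322,190), clear of the block. On to the tray.

```bash
python3 - <<'E'
from h import *
go(.494,.400,.18,-6.3)
E
```

```text
linear -0.6883 -2.6922 -0.2424 rotz -0.0617 tcp [ 0.5181 -0.1552  0.1315] yaw -11.85
```

```bash
python3 -m creep '{"linear":[[0,0,-0.2],[-0.06,-0.23,-0.24],[-0.12,-0.45,-0.24],[-0.18,-0.68,-0.24],[-0.23,-0.9,-0.24]],"delta_rot":[[0,0,0],[0,0,0],[0,0,0],[0,0,0],[0,0,0]],"claw":[1,1,1,1,1]}' && python3 -m creep '{"linear":[[-0.06,-0.23,0],[-0.12,-0.45,0],[-0.18,-0.68,0],[-0.23,-0.9,0]],"delta_rot":[[0,0,0],[0,0,0],[0,0,0],[0,0,0]],"claw":[1,1,1,1]}' && python3 -m creep '{"linear":[[-0.06,-0.23,0],[-0.12,-0.45,0],[-0.18,-0.68,0],[-0.23,-0.9,0],[-0.23,-0.9,0],[-0.23,-0.9,0]],"delta_rot":[[0,0,0],[0,0,0],[0,0,-0.03],[0,0,-0.06],[0,0,-0.06],[0,0,-0.06]],"claw":[1,1,1,1,1,1]}'; python3 - <<'E'
from h import *
go(.494,.400,.034,-6.3)
c=manip.read_camera("wrist");save(c,"w3.png")
r=manip.regions_of("wrist","tray")
for q in r[:1]:
    ys,xs=np.nonzero(q["mask"]);w=world(c,np.c_[xs,ys],.018)[:,:2];print(q["p"],cv2.minAreaRect((w*1000).astype(np.float32)))
E
```

```text
clock: 5.05
tcp_pos: [0.51, 0.0318, 0.1802]
ee_rot: [-0.0, 0.995, -0.104, -0.001]
contact_force: [1.6, 0.3, -1.0]
finger_gap: 0.0069
gripper_force: 58.8
clock: 5.45
tcp_pos: [0.5018, 0.2176, 0.18]
ee_rot: [0.0, 0.995, -0.103, -0.001]
contact_force: [0.6, -0.4, -1.0]
finger_gap: 0.0067
gripper_force: 58.8
clock: 6.05
tcp_pos: [0.4939, 0.402, 0.179]
ee_rot: [0.001, 0.998, -0.055, -0.001]
contact_force: [0.2, -0.4, -1.2]
finger_gap: 0.0072
gripper_force: 59.0
linear 0.0014 0.0100 0.7250 rotz -0.0006 tcp [0.4939 0.402  0.179 ] yaw -6.35
0.78 ((500.1349792480469, 402.199462890625), (110.82029724121094, 169.87669372558594), 83.86015319824219)
```

```bash
python3 -m creep '{"linear":[[0,0,0.2],[0,0,0.4],[0,0,0.58],[0,0,0.66],[0,0,0.7],[0,0,0.73],[0,0,0.74],[0,0,0.74]],"delta_rot":[[0,0,0],[0,0,0],[0,0,0],[0,0,0],[0,0,0],[0,0,0],[0,0,0],[0,0,0]],"claw":[1,1,1,1,1,1,1,1]}'
```

```text
clock: 6.95
tcp_pos: [0.4955, 0.4018, 0.035]
ee_rot: [-0.001, 0.998, -0.056, 0.001]
contact_force: [-0.9, -0.4, -1.8]
finger_gap: 0.0071
gripper_force: 59.0
```

```bash
python3 -m creep '{"linear":[[0,0,0.01],[0,0,0.015],[0,0,0.015]],"delta_rot":[[0,0,0],[0,0,0],[0,0,0]],"claw":[1,1,1]}'
```

```text
clock: 7.25
tcp_pos: [0.4955, 0.402, 0.0327]
ee_rot: [-0.001, 0.998, -0.056, 0.001]
contact_force: [-1.1, -0.7, 3.9]
finger_gap: 0.0072
gripper_force: 59.6
```

Contact. Open modestly, rise, then move towards the key.

```bash
python3 -m creep '{"linear":[[0,0,0],[0,0,0],[0,0,0],[0,0,-0.1],[0,0,-0.3],[0,0,-0.55],[0,0,-0.8],[0,0,-0.9],[0,0,-0.9]],"delta_rot":[[0,0,0],[0,0,0],[0,0,0],[0,0,0],[0,0,0],[0,0,0],[0,0,0],[0,0,0],[0,0,0]],"claw":[0.3,0.3,0.3,0.3,0.3,0.2,0,0,0]}'; python3 - <<'E'
from h import *
go(.505,.142,.21,-18)
E
```

```text
clock: 8.15
tcp_pos: [0.496, 0.4023, 0.2162]
ee_rot: [-0.003, 0.998, -0.056, 0.004]
contact_force: [-0.8, -0.1, 0.0]
finger_gap: 0.0428
gripper_force: 0.0
linear 0.1910 1.2881 0.0308 rotz 0.1283 tcp [0.496  0.4023 0.2162] yaw -6.45
```

```bash
python3 -m creep '{"linear":[[0.03,0.24,0],[0.07,0.48,0],[0.1,0.72,0],[0.14,0.96,0]],"delta_rot":[[0,0,0],[0,0,0],[0,0,0],[0,0,0]],"claw":[-0.4,-0.4,-0.4,-0.4]}' && python3 -m creep '{"linear":[[0.03,0.2,0.03],[0.05,0.33,0.03],[0.05,0.33,0.03],[0.05,0.33,0.03],[0.05,0.33,0.03]],"delta_rot":[[0,0,0.06],[0,0,0.13],[0,0,0.13],[0,0,0.13],[0,0,0.13]],"claw":[-0.4,-0.4,-0.4,-0.4,-0.4]}'; python3 - <<'E'
from h import *
c=manip.read_camera("wrist");save(c,"w4.png");s=manip.state()
print(s["tcp_pos"],tyaw(s))
for k,z in (("key",.052),("sleeve",.092),("nest",.026)):
    for r in manip.regions_of("wrist",k)[:2]:
        ys,xs=np.nonzero(r["mask"]);w=world(c,np.c_[xs,ys],z)[:,:2]
        print(k,r["p"],r["at"],cv2.minAreaRect((w*1000).astype(np.float32)))
E
```

```text
clock: 8.55
tcp_pos: [0.5001, 0.2056, 0.2082]
ee_rot: [0.001, 0.998, -0.056, -0.001]
contact_force: [0.8, 0.3, 0.6]
finger_gap: 0.0596
gripper_force: 0.0
clock: 9.05
tcp_pos: [0.5032, 0.1416, 0.2035]
ee_rot: [-0.0, 0.988, -0.157, -0.001]
contact_force: [-0.1, -0.3, -0.3]
finger_gap: 0.0596
gripper_force: 0.0
[0.50327736 0.14176195 0.20366165] -18.01413910398037
key 0.96 [317.5, 136.6] ((525.1578369140625, 147.07669067382812), (61.52095031738281, 183.79635620117188), 63.283512115478516)
key 0.34 [518.4, 236.7] ((457.1910095214844, 15.111942291259766), (82.08920288085938, 81.81800079345703), 77.2959213256836)
sleeve 0.79 [314.7, 105.5] ((579.79931640625, 119.40782928466797), (48.40205001831055, 48.630733489990234), 84.80461883544922)
nest 0.97 [332.4, 171.2] ((526.333251953125, 138.3991241455078), (124.41785430908203, 238.8458251953125), 70.6915283203125)
```

View pics/w4.png

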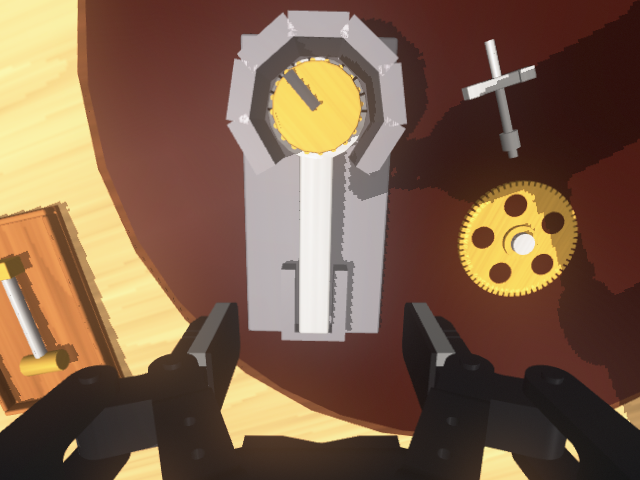

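Wrist view: the hammer lies in the tray (lower left). The key handle edges run (300,157)–(300,333) and (333,155)–(328,333), the sleeve centre is at (317,106), and the bar points about 40° left of the key's x.

```bash
python3 - <<'E'
from h import *
c=manip.read_camera("wrist")
e=world(c,[(300,165),(332,165),(299.5,332),(328,332)],.052)[:,:2]
print(e,"w",np.linalg.norm(e[0]-e[1]),np.linalg.norm(e[2]-e[3]))
m=(e[0]+e[1])/2;hl=(e[2]+e[3])/2;sl=world(c,[(317,106)],.092)[0,:2]
print("yaw",yaw(hl,m),"heel",hl,"sl",sl,np.linalg.norm(sl-hl),yaw(hl,sl))
a=np.radians(yaw(hl,sl));o=sl-.055*np.array([np.cos(a),np.sin(a)])
b=world(c,[(316,106),(288.5,72)],.092)[:,:2];print("bar",yaw(b[0],b[1])-np.degrees(a))
print("grip",o);go(o[0],o[1],.051,np.degrees(a))
E
```

```text
[[0.55080919 0.14042791]
 [0.54441886 0.12076874]
 [0.43762122 0.17932706]
 [0.43122851 0.15963941]] w 0.020671695248658126 0.020699519934308776
yaw -18.959604206812262 heel [0.43442487 0.16948323] sl [0.58045842 0.1188181 ] 0.15457281891421287 -19.13379464440948
bar 41.17921932327434
grip [0.52849686 0.13684573]
linear 0.1266 -0.0166 0.7658 rotz 0.0120 tcp [0.5034 0.1415 0.2042] yaw -18.05
```

```bash
python3 -m creep '{"linear":[[0.13,-0.02,0],[0.13,-0.02,0.24],[0.13,-0.02,0.48],[0.13,-0.02,0.65],[0.13,-0.02,0.73],[0.13,-0.02,0.76],[0.13,-0.02,0.76],[0.13,-0.02,0.76]],"delta_rot":[[0,0,0.01],[0,0,0.01],[0,0,0.01],[0,0,0.01],[0,0,0.01],[0,0,0.01],[0,0,0.01],[0,0,0.01]],"claw":[-0.4,-0.4,-0.2,-0.2,-0.2,-0.2,-0.2,-0.2]}'; python3 - <<'E'
from h import *
go(.5285,.1368,.051,-19.1)
E
```

```text
clock: 10.1
tcp_pos: [0.5308, 0.1367, 0.0548]
ee_rot: [-0.001, 0.986, -0.165, 0.002]
contact_force: [0.2, -0.5, 0.9]
finger_gap: 0.0512
gripper_force: 0.0
linear -0.0109 0.0034 0.0189 rotz 0.0006 tcp [0.5308 0.1367 0.0548] yaw -19.04
```

```bash
python3 -m creep '{"linear":[[-0.01,0,0.015],[-0.01,0,0.015],[-0.01,0,0.015],[-0.01,0,0.015],[-0.01,0,0.015],[-0.01,0,0.015],[-0.01,0,0.015]],"delta_rot":[[0,0,0],[0,0,0],[0,0,0],[0,0,0],[0,0,0],[0,0,0],[0,0,0]],"claw":[-0.2,1,1,1,1,1,1]}'
```

```text
clock: 10.8
tcp_pos: [0.528, 0.1372, 0.0502]
ee_rot: [-0.0, 0.986, -0.166, 0.001]
contact_force: [0.6, 0.4, 5.8]
finger_gap: 0.021
gripper_force: 62.3
```

```bash
python3 -m creep '{"linear":[[0,0,-0.05],[0,0,-0.15],[0,0,-0.3],[0,0,-0.45],[0,0,-0.6],[0,0,-0.6],[0,0,-0.6]],"delta_rot":[[0,0,0],[0,0,0],[0,0,0],[0,0,0],[0,0,0],[0,0,0],[0,0,0]],"claw":[1,1,1,1,1,1,1]}'; python3 - <<'E'
from h import *
c=manip.read_camera("wrist");save(c,"w5.png")
# key grip at key x=5 ; block origin, heel gap 9mm -> key origin at block x +3 -> grip at block x 8
a=np.radians(-3.7);o=np.array([.4992,-.1635])+.008*np.array([np.cos(a),np.sin(a)]);print(o)
go(o[0],o[1],.19,-3.7)
E
```

```text
clock: 11.5
tcp_pos: [0.5273, 0.1369, 0.1681]
ee_rot: [0.0, 0.986, -0.166, -0.0]
contact_force: [-0.7, -0.2, -5.4]
finger_gap: 0.0205
gripper_force: 61.2
[ 0.50718332 -0.16401626]
linear 0.3991 1.4534 -0.1165 rotz -0.1707 tcp [0.5267 0.1368 0.1667] yaw -19.06
```

View pics/w5.png

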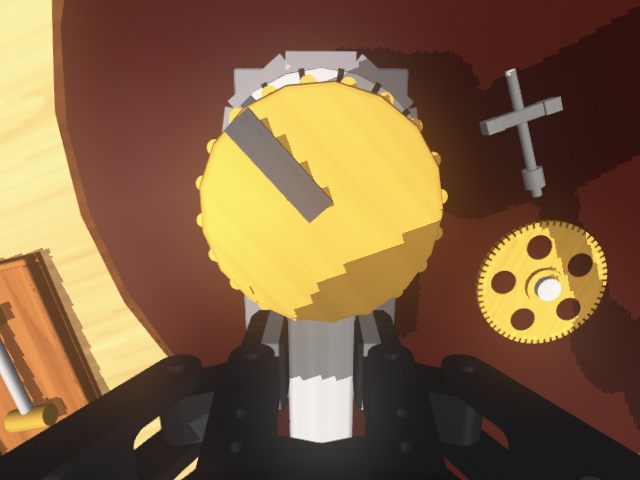

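Wrist view: the key is clear of the nest and held straight by the handle, with the bar running (320,212)→(238,120), about 41° left. Carrying it to above the block.

```bash
python3 -m creep '{"linear":[[0.02,0.08,-0.11],[0.08,0.26,-0.12],[0.12,0.44,-0.12],[0.17,0.62,-0.12],[0.22,0.8,-0.12],[0.27,0.97,-0.12]],"delta_rot":[[0,0,0],[0,0,0],[0,0,0],[0,0,0],[0,0,0],[0,0,0]],"claw":[1,1,1,1,1,1]}' && python3 -m creep '{"linear":[[0.04,0.15,0],[0.08,0.3,0],[0.12,0.42,0],[0.13,0.48,0],[0.13,0.48,0],[0.13,0.48,0],[0.13,0.48,0]],"delta_rot":[[0,0,-0.04],[0,0,-0.08],[0,0,-0.12],[0,0,-0.17],[0,0,-0.17],[0,0,-0.17],[0,0,-0.17]],"claw":[1,1,1,1,1,1,1]}'; python3 - <<'E'
from h import *
go(.5072,-.164,.1,-3.7)
for n in("top","scene"):
    c=manip.read_camera(n);save(c,n+"2.png")
    for r in manip.regions_of(n,"sleeve")[:1]: print(n,r["p"],world(c,[r["at"]],.166+.066-.002))
E
```

```text
clock: 12.15
tcp_pos: [0.5138, -0.0653, 0.1899]
ee_rot: [0.0, 0.986, -0.166, -0.003]
contact_force: [1.1, 0.0, -4.5]
finger_gap: 0.0208
gripper_force: 61.0
clock: 12.85
tcp_pos: [0.5082, -0.1623, 0.1919]
ee_rot: [-0.001, 0.999, -0.033, -0.001]
contact_force: [0.3, -0.4, -4.7]
finger_gap: 0.021
gripper_force: 61.0
linear -0.0043 0.0088 0.4595 rotz -0.0009 tcp [ 0.5082 -0.1623  0.1919] yaw -3.78
top 0.19 [[ 0.43289248 -0.13577133  0.23      ]]
scene 0.94 [[ 0.57180103 -0.17515605  0.23      ]]
```

```bash
python3 -m creep '{"linear":[[0,0.01,0.15],[0,0.01,0.3],[0,0.01,0.4],[0,0.01,0.46],[0,0.01,0.5],[0,0.01,0.52],[0,0.01,0.535],[0,0.01,0.535],[0,0.01,0.535]],"delta_rot":[[0,0,0],[0,0,0],[0,0,0],[0,0,0],[0,0,0],[0,0,0],[0,0,0],[0,0,0],[0,0,0]],"claw":[1,1,1,1,1,1,1,1,1]}'; python3 - <<'E'
from h import *
go(.5072,-.164,.073,-3.7)
for n in("top","scene","wrist"):
    c=manip.read_camera(n);save(c,n+"3.png")
a=cv2.imread("pics/scene3.png")[200:320,190:340];cv2.imwrite("pics/s3c.png",cv2.resize(a,None,fx=5,fy=5,interpolation=cv2.INTER_CUBIC))
E
```

```text
clock: 13.95
tcp_pos: [0.5089, -0.1653, 0.0878]
ee_rot: [0.0, 0.999, -0.033, 0.001]
contact_force: [-1.3, 1.0, 0.6]
finger_gap: 0.021
gripper_force: 61.5
linear -0.0087 -0.0061 0.0738 rotz -0.0006 tcp [ 0.5089 -0.1653  0.0878] yaw -3.76
```

View pics/s3c.png

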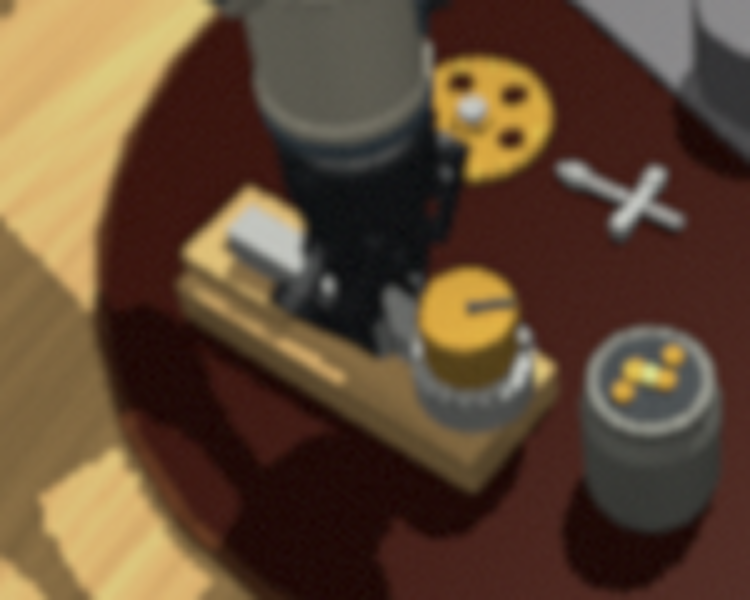

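Scene crop: the key is over the block, heel top corners (258,205) and (228,240), sleeve top centre (468,308), jar clear. The force suggests it is touching a cheek top, so I'm measuring the offset.

```bash
python3 - <<'E'
from h import *
c=manip.read_camera("scene");s=manip.state();print(s["contact_force"],s["ft_torque"],s["tcp_pos"])
P=lambda l,z:world(c,np.array(l)/5+[190,200],z)[:,:2]
h=P([(258,205),(228,240)],.0896);sl=P([(468,308)],.1296)
a=np.radians(-3.7);ex=np.array([np.cos(a),np.sin(a)]);ey=np.array([-ex[1],ex[0]]);O=np.array([.4992,-.1635])
B=lambda p:np.round(np.c_[(p-O)@ex,(p-O)@ey]*1000,1)
print("heel",B(h),B(h.mean(0)[None]),"sleeve",B(sl),"tcp",B(np.array(s["tcp_pos"])[None,:2]))
e=P([(475,492),(557,385)],.048);print("block end (85,-37),(85,37):",B(e))
e=P([(250,187),(183,250)],.064);print("rear top corners",B(e))
for r in manip.regions_of("scene","sleeve")[:1]:print(r["at"],B(world(c,[r["at"]],.115)[:,:2]))
w=manip.read_camera("wrist")
for r in manip.regions_of("wrist","sleeve")[:1]:
    ys,xs=np.nonzero(r["mask"]);print(r["p"],B(np.array(cv2.minEnclosingCircle((world(w,np.c_[xs,ys],.1296)[:,:2]).astype(np.float32))[0])[None]))
E
```

```text
[-0.94395743  1.53809219  3.15809037] [ 0.15210234  0.63722149 -0.11294006] [ 0.50887149 -0.16532316  0.08751575]
heel [[-85.3  11.4]
 [-83.4 -15. ]] [[-84.4  -1.8]] sleeve [[66.3 -0. ]] tcp [[ 9.8 -1.2]]
block end (85,-37),(85,37): [[ 97.5 -45.7]
 [ 94.   29.2]]
rear top corners [[-112.9   31.4]
 [-115.1  -21.3]]
[282.6, 266.9] [[66.7 -6.5]]
0.56 [[65.9 -1.4]]
```

View pics/wrist3.png

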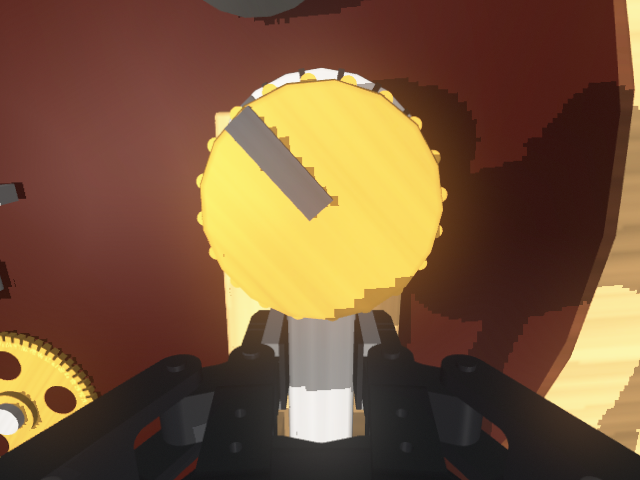

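```bash
python3 - <<'E'
from h import *
w=manip.read_camera("wrist")
a=np.radians(-3.7);ex=np.array([np.cos(a),np.sin(a)]);ey=np.array([-ex[1],ex[0]]);O=np.array([.4992,-.1635])
B=lambda p:np.round(np.c_[(p-O)@ex,(p-O)@ey]*1000,1)
f=w["frame"].astype(int)
for r in (325,335):
    print(r,[tuple(f[r,x]) for x in range(222,236,2)],[tuple(f[r,x]) for x in range(394,410,2)])
P=lambda l,z:B(world(w,l,z)[:,:2])
print("block sides",P([(229,330),(401,330)],.048),"handle",P([(290,385),(353,385),(291,430),(353,430)],.0896))
a=cv2.cvtColor(w["frame"],cv2.COLOR_RGB2BGR)[300:450,210:430];cv2.imwrite("pics/w6c.png",cv2.resize(a,None,fx=3.5,fy=3.5,interpolation=cv2.INTER_NEAREST))
E
```

```text
325 [(np.int64(106), np.int64(60), np.int64(39)), (np.int64(108), np.int64(61), np.int64(41)), (np.int64(141), np.int64(98), np.int64(64)), (np.int64(248), np.int64(218), np.int64(141)), (np.int64(251), np.int64(231), np.int64(156)), (np.int64(251), np.int64(233), np.int64(157)), (np.int64(251), np.int64(234), np.int64(157))] [(np.int64(157), np.int64(122), np.int64(79)), (np.int64(199), np.int64(155), np.int64(101)), (np.int64(177), np.int64(138), np.int64(90)), (np.int64(80), np.int64(47), np.int64(32)), (np.int64(79), np.int64(47), np.int64(32)), (np.int64(78), np.int64(46), np.int64(30)), (np.int64(77), np.int64(45), np.int64(31)), (np.int64(76), np.int64(44), np.int64(31))]
335 [(np.int64(104), np.int64(56), np.int64(39)), (np.int64(103), np.int64(57), np.int64(38)), (np.int64(103), np.int64(57), np.int64(38)), (np.int64(246), np.int64(212), np.int64(138)), (np.int64(251), np.int64(229), np.int64(154)), (np.int64(251), np.int64(233), np.int64(157)), (np.int64(251), np.int64(234), np.int64(157))] [(np.int64(59), np.int64(45), np.int64(36)), (np.int64(57), np.int64(43), np.int64(34)), (np.int64(116), np.int64(85), np.int64(58)), (np.int64(74), np.int64(44), np.int64(32)), (np.int64(74), np.int64(45), np.int64(33)), (np.int64(74), np.int64(42), np.int64(30)), (np.int64(73), np.int64(43), np.int64(31)), (np.int64(73), np.int64(43), np.int64(31))]
block sides [[ -3.3  37.9]
 [ -3.3 -35.5]] handle [[ -1.5   8.9]
 [ -1.5 -11.9]
 [-19.5   9. ]
 [-19.5 -12.3]]
```

View pics/w6c.png

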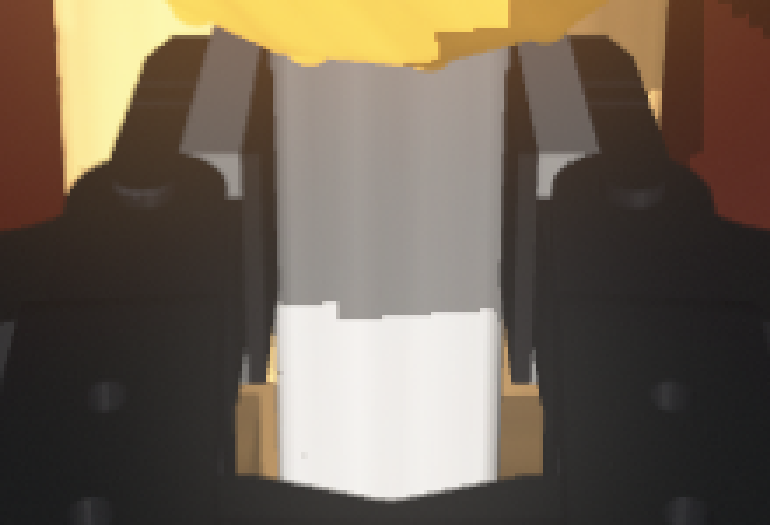

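Block centre line measures at +1.2 and the handle at −1.6, so the handle sits 2.8 mm too far right. Lift slightly, shift, and lower.

```bash
python3 -m creep '{"linear":[[0,0,-0.03],[0,-0.014,-0.03],[0,-0.014,-0.03],[0,-0.014,-0.01],[0,-0.014,0.01],[0,-0.014,0.025],[0,-0.014,0.025],[0,-0.014,0.025]],"delta_rot":[[0,0,0],[0,0,0],[0,0,0],[0,0,0],[0,0,0],[0,0,0],[0,0,0],[0,0,0]],"claw":[1,1,1,1,1,1,1,1]}'; python3 -c "
from h import *
go(.5,-.163,.0725,-3.7)"
```

```text
clock: 15.15
tcp_pos: [0.5084, -0.1624, 0.081]
ee_rot: [-0.0, 0.999, -0.033, -0.0]
contact_force: [0.4, -0.4, -4.7]
finger_gap: 0.021
gripper_force: 61.1
linear -0.0417 0.0058 0.0425 rotz -0.0007 tcp [ 0.5084 -0.1624  0.081 ] yaw -3.76
```

Free in the slot, 17 mm below the cheek top region, with the full weight on the wrist. Lower to contact.

```bash
python3 -m creep '{"linear":[[0,0,0.015],[0,0,0.03],[0,0,0.04],[0,0,0.045],[0,0,0.045]],"delta_rot":[[0,0,0],[0,0,0],[0,0,0],[0,0,0],[0,0,0]],"claw":[1,1,1,1,1]}'
```

```text
clock: 15.65
tcp_pos: [0.5085, -0.1624, 0.0723]
ee_rot: [-0.0, 0.999, -0.033, 0.0]
contact_force: [1.1, 0.4, -4.0]
finger_gap: 0.0207
gripper_force: 61.1
```

```bash
python3 -m creep '{"linear":[[0,0,0.004],[0,0,0.008],[0,0,0.008]],"delta_rot":[[0,0,0],[0,0,0],[0,0,0]],"claw":[1,1,1]}'
```

```text
clock: 15.95
tcp_pos: [0.5086, -0.1624, 0.0722]
ee_rot: [0.0, 0.999, -0.033, 0.0]
contact_force: [-4.5, 0.8, 2.9]
finger_gap: 0.0204
gripper_force: 62.4
```

```bash
python3 -m creep '{"linear":[[0,0,0],[0,0,0],[0,0,0],[0,0,-0.05],[0,0,-0.2],[0,0,-0.4],[0,0,-0.6],[0,0,-0.7],[0,0,-0.7],[0,0,-0.7]],"delta_rot":[[0,0,0],[0,0,0],[0,0,0],[0,0,0],[0,0,0],[0,0,0],[0,0,0],[0,0,0],[0,0,0],[0,0,0]],"claw":[0,0,0,0,0,-0.2,-0.4,-0.4,-0.4,-0.4]}'; python3 - <<'E'
from h import *
c=manip.read_camera("wrist");save(c,"w7.png");s=manip.state();print(s["tcp_pos"],tyaw(s))
for r in manip.regions_of("wrist","sleeve")[:1]:
    ys,xs=np.nonzero(r["mask"]);print(r["p"],r["at"],cv2.minEnclosingCircle((world(c,np.c_[xs,ys],.114)[:,:2]).astype(np.float32)))
for r in manip.regions_of("wrist","jar")[:1]:
    ys,xs=np.nonzero(r["mask"]);print(r["p"],r["at"])
E
```

```text
clock: 16.95
tcp_pos: [0.5087, -0.1625, 0.2109]
ee_rot: [0.0, 0.999, -0.033, 0.0]
contact_force: [0.2, -0.4, 0.1]
finger_gap: 0.0597
gripper_force: 0.0
[ 0.50822533 -0.16225179  0.20958102] -3.7554360766269794
0.83 [320.7, 154.3] ((0.5650684237480164, -0.16568218171596527), 0.026016462594270706)
0.49 [125.0, 307.0]
```

View pics/w7.png

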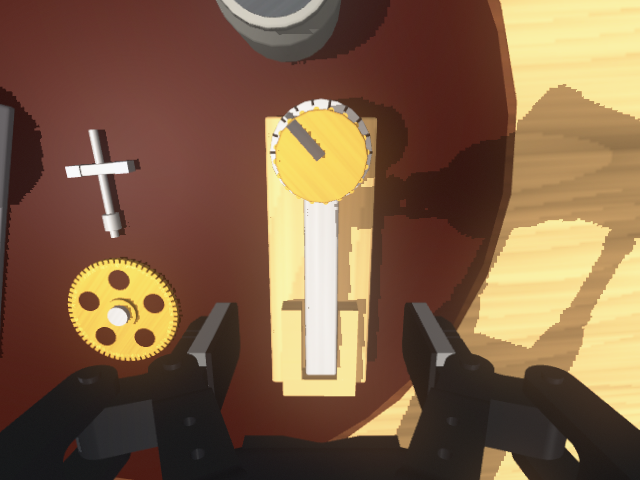

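Wrist view: the key lies flat in the slot with heel (320,375) just off the stop, head at (321,154), jar untouched, and all ten marks in view. Next I measure the bar angle and marks numerically.

```bash
cat >> h.py <<'E'
def bar(c,cen,kyaw=-3.7):
    n=121;g=np.linspace(-.022,.022,n);X,Y=np.meshgrid(g,g)
    p=proj(c,np.c_[(X+cen[0]).ravel(),(Y+cen[1]).ravel(),np.full(n*n,.114)]).astype(np.float32).reshape(n,n,2)
    im=cv2.remap(c["frame"],p[...,0],p[...,1],cv2.INTER_LINEAR).astype(float)
    sat=(im[...,0]-im[...,2])/np.maximum(im[...,0],1)
    m=((sat<.35)&(np.hypot(X,Y)<.021)).astype(np.uint8)
    k,l,st,ce=cv2.connectedComponentsWithStats(m);i=1+np.argmax(st[1:,4]);q=np.c_[X[l==i],Y[l==i]].astype(np.float32)
    (bx,by),s,_=cv2.minAreaRect(q*1000);v=cv2.fitLine(q,cv2.DIST_L2,0,.01,.01).ravel()
    d=v[:2]*np.sign(v[:2]@q.mean(0));a=np.degrees(np.arctan2(d[1],d[0]))-kyaw
    print("bar angle",round(float(a),1),"n=",round((90-float(a))/20,2),"size",np.round(s,1),"mid",round(bx,1),round(by,1))
E
python3 - <<'E'
from h import *
c=manip.read_camera("wrist")
for cen in((.5651,-.1657),(.5634,-.166)): bar(c,cen)
e=world(c,[(305,215),(338,215),(307,370),(336,370)],.074)[:,:2];print("key yaw",yaw(e[2:].mean(0),e[:2].mean(0)),e)
cen=np.array([.5645,-.1658])
for r in(.0275,.0295):
  A=np.arange(-100,101,2);t=np.radians(A-3.7)
  p=proj(c,np.c_[cen[0]+r*np.cos(t),cen[1]+r*np.sin(t),np.full(len(t),.074)]).astype(np.float32)
  v=cv2.remap(c["frame"],p[:,0].copy(),p[:,1].copy(),cv2.INTER_LINEAR).reshape(-1,3).max(1)
  print(r,[(int(a),int(x)) for a,x in zip(A,v) if x<130])
go(cen[0],cen[1],.1,-3.7)
print(manip.state()["joint_pos"])
E
```

```text
bar angle 42.0 n= 2.4 size [22.4  5.8] mid 7.2 6.6
bar angle 42.0 n= 2.4 size [21.   5.7] mid 8.3 6.4
key yaw -3.6838432271106085 [[ 0.52444525 -0.15329719]
 [ 0.52311442 -0.17386559]
 [ 0.4136652  -0.14629536]
 [ 0.41235909 -0.1666041 ]]
0.0275 [(-52, 91), (-32, 77), (-30, 127), (-12, 103), (10, 105), (30, 103), (40, 119), (42, 120), (44, 122), (52, 115), (72, 109)]
0.0295 [(-74, 117), (-72, 78), (-54, 120), (-52, 74), (-32, 78), (-30, 108), (-12, 101), (-10, 108), (10, 88), (30, 93), (72, 98), (92, 98)]
linear 0.2834 -0.0003 0.5436 rotz -0.0006 tcp [ 0.5079 -0.1621  0.2087] yaw -3.75
[-3.72817282e-01 -9.05483679e-02  1.49108019e+00  3.33183747e-05
  1.74433755e+00  1.26351792e+00]
```

```bash
python3 -m creep '{"linear":[[0.1,0,0],[0.2,0,0],[0.28,0,0],[0.28,0,0],[0.28,0,0],[0.28,0,0],[0.28,0,0],[0.28,0,0],[0.28,0,0]],"delta_rot":[[0,0,-0.09],[0,0,-0.18],[0,0,-0.27],[0,0,-0.36],[0,0,-0.45],[0,0,-0.54],[0,0,-0.6],[0,0,-0.6],[0,0,-0.6]],"claw":[-0.5,-0.5,-0.5,-0.5,-0.5,-0.5,-0.5,-0.5,-0.5]}'; python3 -c "
from h import *
go(.5645,-.166,.1,50);print(manip.state()['joint_pos'])"
```

```text
clock: 18.05
tcp_pos: [0.5642, -0.166, 0.2097]
ee_rot: [-0.001, 0.906, 0.423, -0.001]
contact_force: [1.1, 0.5, 0.0]
finger_gap: 0.0641
gripper_force: 0.0
linear 0.0010 0.0014 0.5487 rotz 0.0011 tcp [ 0.5642 -0.166   0.2097] yaw 50.1
[-3.43957054e-01  5.56264989e-02  1.34477891e+00 -2.72837494e-05
  1.74270716e+00  3.52485235e-01]
```

```bash
python3 -m creep '{"linear":[[0,0,0.2],[0,0,0.38],[0,0,0.48],[0,0,0.53],[0,0,0.54],[0,0,0.54],[0,0,0.54]],"delta_rot":[[0,0,0],[0,0,0],[0,0,0],[0,0,0],[0,0,0],[0,0,0],[0,0,0]],"claw":[-0.5,-0.5,-0.5,-0.5,-0.5,-0.5,-0.5]}' && python3 -m creep '{"linear":[[0,0,0],[0,0,0],[0,0,0],[0,0,0],[0,0,0]],"delta_rot":[[0,0,0],[0,0,0],[0,0,0],[0,0,0],[0,0,0]],"claw":[0.3,0.3,0.3,0.3,0.3]}'
```

```text
clock: 18.75
tcp_pos: [0.5652, -0.1664, 0.1046]
ee_rot: [0.001, 0.905, 0.424, 0.001]
contact_force: [0.1, 0.1, -0.1]
finger_gap: 0.064
gripper_force: 0.0
clock: 19.25
tcp_pos: [0.565, -0.1662, 0.1047]
ee_rot: [0.001, 0.905, 0.425, 0.001]
contact_force: [-2.1, 1.1, 4.2]
finger_gap: 0.0467
gripper_force: 61.8
```

```bash
python3 -m creep '{"linear":[[0,0,0],[0,0,0],[0,0,0],[0,0,0],[0,0,0],[0,0,0],[0,0,0],[0,0,0],[0,0,0],[0,0,0],[0,0,0],[0,0,0],[0,0,0],[0,0,0]],"delta_rot":[[0,0,0.08],[0,0,0.16],[0,0,0.24],[0,0,0.32],[0,0,0.4],[0,0,0.48],[0,0,0.56],[0,0,0.64],[0,0,0.72],[0,0,0.8],[0,0,0.88],[0,0,0.95],[0,0,1.0],[0,0,1.0]],"claw":[0.3,0.3,0.3,0.3,0.3,0.3,0.3,0.3,0.3,0.3,0.3,0.3,0.3,0.3]}' && python3 -m creep '{"linear":[[0,0,0],[0,0,0],[0,0,0]],"delta_rot":[[0,0,0.03],[0,0,0.03],[0,0,0.03]],"claw":[0.3,0.3,0.3]}'; python3 - <<'E'
from h import *
s=manip.state();print(s["tcp_pos"],tyaw(s),s["ft_torque"])
c=manip.read_camera("wrist");bar(c,s["tcp_pos"][:2])
E
```

```text
clock: 20.65
tcp_pos: [0.5651, -0.1675, 0.1047]
ee_rot: [0.001, 0.94, -0.341, 0.002]
contact_force: [-1.1, -4.2, 5.5]
finger_gap: 0.0469
gripper_force: 61.9
clock: 20.95
tcp_pos: [0.5651, -0.1676, 0.1047]
ee_rot: [0.001, 0.932, -0.362, 0.002]
contact_force: [-1.6, -4.5, 5.1]
finger_gap: 0.0466
gripper_force: 61.9
[ 0.56508022 -0.16757572  0.10473791] -42.393353590969845 [-0.77288342  0.26388573  0.01949125]
bar angle -52.6 n= 7.13 size [ 6. 23.] mid 5.5 -7.7
```

```bash
python3 -m creep '{"linear":[[0,0,0],[0,0,0],[0,0,0],[0,0,-0.1],[0,0,-0.3],[0,0,-0.5],[0,0,-0.52],[0,0,-0.52],[0,0,-0.52]],"delta_rot":[[0,0,0],[0,0,0],[0,0,0],[0,0,0],[0,0,0],[0,0,0],[0,0,0],[0,0,0],[0,0,0]],"claw":[-0.5,-0.5,-0.5,-0.5,-0.5,-0.5,-0.5,-0.5,-0.5]}'; python3 -c "
from h import *
go(.508,-.1622,.21,-3.7)"
```

```text
clock: 21.9
tcp_pos: [0.564, -0.1657, 0.205]
ee_rot: [-0.0, 0.932, -0.362, -0.001]
contact_force: [0.5, -0.3, -0.7]
finger_gap: 0.064
gripper_force: 0.0
linear -0.2187 0.1759 -0.0251 rotz -0.4304 tcp [ 0.564  -0.1657  0.205 ] yaw -42.44
```

```bash
python3 -m creep '{"linear":[[-0.1,0.08,0],[-0.22,0.18,-0.02],[-0.22,0.18,-0.02],[-0.22,0.18,-0.02],[-0.22,0.18,-0.02],[-0.22,0.18,-0.02],[-0.22,0.18,-0.02]],"delta_rot":[[0,0,-0.09],[0,0,-0.18],[0,0,-0.27],[0,0,-0.36],[0,0,-0.43],[0,0,-0.43],[0,0,-0.43]],"claw":[-0.5,-0.5,-0.5,-0.5,-0.5,-0.5,-0.5]}'; cat > m.py <<'E'
from h import *
c=manip.read_camera("wrist");save(c,"m.png")
ang=np.radians(-3.7)
# handle edges: scan rows across handle, bright grey pixels
f=cv2.cvtColor(c["frame"],cv2.COLOR_RGB2HSV).astype(int);pts=[]
for r in range(215,365,5):
    x=np.arange(285,360);ok=(f[r,x,1]<40)&(f[r,x,2]>170)
    if ok.sum()>8: pts.append((x[ok].min(),r,x[ok].max()+1))
p=np.array(pts,float);L=world(c,p[:,[0,1]],.074)[:,:2];R=world(c,p[:,[2,1]],.074)[:,:2]
for n,e in(("L",L),("R",R)):
    v=cv2.fitLine(e.astype(np.float32),cv2.DIST_HUBER,0,.001,.001).ravel();print(n,"yaw",np.degrees(np.arctan(v[1]/v[0])),np.round(v[2:],4))
M=(L+R)/2;v=cv2.fitLine(M.astype(np.float32),cv2.DIST_HUBER,0,.001,.001).ravel();ky=float(np.degrees(np.arctan(v[1]/v[0])))
print("width",np.median(np.linalg.norm(L-R,axis=1)),"ky",ky)
for r in manip.regions_of("wrist","sleeve")[:1]:
    ys,xs=np.nonzero(r["mask"]);cen=cv2.minEnclosingCircle((world(c,np.c_[xs,ys],.114)[:,:2]).astype(np.float32))[0];print("sleeve",r["p"],cen)
bar(c,cen,ky);bar(c,cen,-3.7)
A=np.arange(-100,101,2)
for r in(.0285,.0295):
  t=np.radians(A-3.7)
  q=proj(c,np.c_[cen[0]-.0006+r*np.cos(t),cen[1]+r*np.sin(t),np.full(len(t),.074)]).astype(np.float32)
  v=cv2.remap(c["frame"],q[:,0].copy(),q[:,1].copy(),cv2.INTER_LINEAR).reshape(-1,3).max(1)
  print(r,[(int(a),int(x)) for a,x in zip(A,v) if x<130])
E
python3 m.py
```

```text
clock: 22.6
tcp_pos: [0.5072, -0.1627, 0.209]
ee_rot: [-0.0, 0.999, -0.034, -0.001]
contact_force: [-1.0, -0.1, 0.4]
finger_gap: 0.0639
gripper_force: 0.0
L yaw -4.5426702 [ 0.4765 -0.1495]
R yaw -3.6890767 [ 0.4679 -0.1699]
width 0.021127378895715032 ky -4.401186466217041
sleeve 0.55 (0.565507173538208, -0.167278453707695)
bar angle -49.9 n= 6.99 size [ 5.8 22.1] mid 5.5 -8.2
bar angle -50.6 n= 7.03 size [ 5.8 22.1] mid 5.5 -8.2
0.0285 [(-72, 91), (-70, 92), (-54, 103), (-52, 84), (-50, 85), (-48, 86), (-46, 122), (-30, 76), (-28, 97), (-8, 115), (12, 107), (32, 94), (52, 113)]
0.0295 [(-92, 75), (-90, 111), (-72, 94), (-70, 86), (-54, 124), (-52, 101), (-50, 74), (-48, 96), (-46, 99), (-44, 116), (-42, 119), (-40, 128), (-32, 129), (-30, 72), (-28, 94), (-10, 124), (-8, 111), (12, 105), (32, 98), (52, 107), (72, 121), (90, 125)]
```

```bash
python3 - <<'E'
from h import *
c=manip.read_camera("scene")
for k,z in(("hammer",.014),("jar",.112),("wheel_a",.025)):
    for r in manip.regions_of("scene",k)[:2]: print(k,r["p"],r["at"],world(c,[r["at"]],z)[0,:2])
print(manip.hand_in())
E
```

```text
hammer 0.47 [365.1, 154.2] [0.50582656 0.39089115]
jar 0.61 [320.0, 285.9] [ 0.67167626 -0.17344728]
wheel_a 0.74 [375.7, 279.1] [ 0.75835525 -0.03535934]
wheel_a 0.71 [284.7, 227.6] [ 0.45491311 -0.00988138]
the job is handed in; nothing more can be done
None
```

The job is handed in at about 23 s of the 72 s allowed: the hammer is in the tray, the key lies flat in the block's slot with its heel about 10 mm off the stop, the sleeve measures 7.0, and the last camera check shows the jar and wheels where they stood.

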